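# Find the concealed catch and open the battery tray

### The job

The grey instrument lies with its back panel up, and one of the four identical flush black pads in a row on it is the concealed catch of its battery tray; the other three are dead blanks. With the fingertips feel gently across the row for the pad that gives, press it in until the tray springs ajar, let the pad come back, and then push the tray by its upright ridge fully out to its stop. Only touch, press and push: leave the battery pack lying in its tray, and do not shift the other things about.

Things in the scene. Friction and masses are not known exactly. Their poses are not given: they have to be found in the camera images.
- case: Grey instrument case, back panel up, immovable, 190 mm (its x) by 250 mm (its y), panel top 50 mm above the bench. Origin: centre of the underside; z up, x from the pads to the battery tray, roughly away from the robot. The open battery bay spans x = +10 to +95 mm, 130 mm wide, open above and towards +x.
- pad_row (a point): Middle of the row of four identical square black pads, at their top, 1.5 mm below the panel (case x = -55, y = 0 mm); axes parallel to the case. Pads 44.5 mm wide in 46 mm wells, centred at y = -84, -28, +28, +84 mm, 10 mm ribs between. One, not told apart by eye and changing from run to run, is the catch; the others do not give at all.
- panel (a point): Middle of the flat part of the panel between pads and battery bay, at its surface, 50 mm above the bench; it runs 42 mm along the case's x and 250 mm along its y.
- catch (a joint): How far the catch pad is pressed in, m: 0 = at rest, 0.006 = fully in. Spring: 2.4 N at rest, 4.8 N fully in; it springs back when let go. It frees the tray at about 0.0035.
- tray (a joint): How far the battery tray has slid out of the case along the case's +x, m: 0 = shut and latched, about 0.022 = sprung ajar, 0.056 = fully out against its stop. Once free it slides with about 1 N and stays where it is left.
- ridge (a point): Middle of the top edge of the upright ridge on the tray's near (-x) wall, 66 mm above the bench; the ridge is 70 mm wide (case y), 6 mm thick (case x) and stands 16 mm above the panel. It moves with the tray. With the tray shut it is at x = +15 mm, y = 0 in the case frame; axes parallel to the case.
- tray_floor (a point): Centre of the tray's inner floor, 18 mm above the bench; moves with the tray, axes parallel to the case. The black tray is 83 mm (x) by 126 mm (y), its walls rise to 42 to 48 mm above the bench.
- pack: Loose battery pack lying flat in the tray, silver with a white face, 60 mm (x) by 100 mm (y) by 20 mm, 0.15 kg. Origin: centre of its underside.
- screw_pot: Loose small steel cup, 36 mm across, 32 mm tall, standing on the case's panel beside the tray bay, on the +y side. Origin: centre of its underside.
- cell: Loose white battery cell, 26 mm across, 49 mm tall, standing upright on the case's panel beside the tray bay, on the -y side. Origin: centre of its underside.
- screwdriver: Loose screwdriver lying on the mat to the robot's right; bystander. Origin near its middle.
- dish: Loose shallow steel dish, 110 mm across, 30 mm tall, on the robot's right; bystander. Origin: centre of its underside.
- circuit_board: Loose blue circuit board, 80 by 110 mm, 9 mm tall, on the robot's left; bystander. Origin: centre of its underside.
- mouse: Loose black computer mouse, 100 by 58 mm, 32 mm tall, on the robot's left; bystander. Origin: centre of its underside.
- tape_roll: Loose yellow roll of tape lying flat, 76 mm across, 20 mm tall, far right; bystander. Origin: centre of its underside.

How it is judged:
By the outcome, as a careful person would: the job done as asked, in the order asked, and still so for the second after the job is handed in, with the robot touching nothing.
It also fails if it takes over 48 s, if anything falls off the work surface, if the arm or the gripper's body presses on something with over 40 N, if the wrist force passes 120 N, or if a joint passes its speed limit or range.

### The arm

A 6-joint arm with a two-finger parallel gripper is mounted at the origin on the work surface. World frame = base frame: x ahead of the robot, y to its left, z up, the work surface at z = 0. Lengths are in m, angles in rad, forces in N, time in s.
With the tool pointing down it reaches from about 0.35 to 0.975 m from the base axis. Payload 4.9 kg.
Tool frame: the origin (TCP) lies between the finger pads; the fingertips stand 8 mm ahead of it and the grasp point (between the pads) lies 11 mm behind it; z points along the fingers, x is the direction in which the jaws open and shut, and the axes are right-handed (so a half turn about z gives the same grasp; the last joint's range is limited). The gripper opens to 85 mm and grips with 20 to 120 N. Pads are 22 mm wide; open, the fingers measure 114 mm over their backs; the gripper's body (76 mm by 85 mm) begins 54 mm behind the grasp point. The pads swing forward as they close: fully open they stand 13 mm farther back than shut.
Start: joints at [-1.275, 0.053, 1.613, -0, 1.476, -0.119], TCP at [0.252, -0.572, 0.239] pointing down, gripper open.
Joint ranges: [-3.01, 3.01], [-1.01, 2.22], [0.06, 2.58], [-1.02, 4.17], [0.09, 2.62], [-3.14, 3.14]. Speed limits (rad/s): [2.57, 2.57, 3.14, 3.14, 3.14, 3.14].

### API

Orientations are given as a rotation vector (axis times angle).
In Python, from cell import sensors, vision, workorder, nets gives the robot as it stands. The module is installed in compiled form; this text tells all that it offers.
- The arm moves only by the shell command python3 -m inch 'ROWS' [FORCE]. ROWS is JSON, a list that holds one entry, the list of rows, each a list of 7 numbers: the shift along the world's x, y, z as a fraction of full scale, then the turn, a rotation vector about the world's x, y, z as a fraction of full scale, then the closure, from -1 (fully open) to 1 (shut). A call has 1 to 8 rows; each row shifts and turns the pose as measured when the row begins; what a row does not reach is not made up. Full scale, the value 1, is 0.04 m for a shift and 0.08 rad for a turn. A row lasts 1/8 s, in which the tool goes at most 62.5 mm and 10.7 degrees, less where a joint would pass 70% of its speed; a pose out of reach is approached as far as the arm can. A call with a number of a shift or a turn outside -1 to 1 is refused whole. A call with a gripper value outside its range is refused whole. The fingers move at their own pace and stop on an object; FORCE is the grip in N (left out, the last holds). Time passes only in rows, so rows that do not move let the fingers close. It gives the time, the measured TCP pose, the force and the opening at its end, in the units of the state.
- sensors.read_state(): the state, without advancing time (a new reading comes with each control period).
- vision.read_camera(name): name is "side" or "top" or "wrist"; returns a dict with "image" (384x512x3 uint8, red, green, blue), "fx", "fy", "cx", "cy" (pixels), "view" (4x4, takes a point from world to camera coordinates); the wrist camera has in their place "hand_eye" (4x4, takes a point from camera to tool coordinates, whose origin is the TCP and whose axes are the tool frame's). Camera axes: x right, y down, z forward; pixel columns grow to the right and rows downward; lengths in m; the calibration is good to about 2 mm. A picture is of the moment at which its call begins: read the wrist's pose just before it. There is no depth.
- workorder.close_job(): hands the job in, once; it reports no verdict.
Trained networks look in the newest picture that a camera, given by its name, has taken for a name from the list of things; names that differ only in an ending like _2 or _b are one class to them, and where a whole thing is asked for, a point or a joint stands for the part that bears it (a point fixed in the world has none). Each returns a list of dicts, best first, with "confidence" (0 to 1); they miss things now and then, are a little off and sometimes report something else, mostly with a low value. They report only what shows in the picture. A call takes as long as a camera call.
- nets.spot_in(thing, camera): "box" ([left, top, right, bottom] in pixels, round what is visible of it).
- nets.spot_point(thing, camera): "location" ([column, row] in pixels: a listed point, or the origin of a listed thing).
The state is a dict: "t": time; "joint_positions": joint angles; "qvel": joint speeds; "joint_efforts": joint torques, N m; "tool_pos": TCP position; "eef_rot": TCP orientation; "ft_force": force on the tool from outside, world axes, zero at the start; "torque": the same for the moment, N m; "opening": finger opening in m.
Only numpy, scipy, OpenCV 4.12 (cv2) and the standard library are available. Lean on these libraries where they do the work, as an engineer would, in place of code of your own. Each camera call takes 0.05 s, during which the arm holds its last target.

## Working session

There is one attempt and no reset: what is moved stays moved. The work goes in short steps, Python scripts to look and compute and a shell command to move; the robot and the scene stay as the last step left them, time stands still between calls to the robot, and variables do not carry over. Pictures are saved under pics/ and viewed, and the job is handed in when it is done.

```bash
mkdir -p pics
cat > h.py <<'E'
from cell import sensors, vision, workorder, nets
import numpy as np, cv2
def save(name,fn):
    c=vision.read_camera(name); cv2.imwrite('pics/'+fn,c['image'][:,:,::-1]); return c
def ray(c,px):
    V=np.array(c['view']); R=V[:3,:3]; t=V[:3,3]
    d=R.T@np.array([(px[0]-c['cx'])/c['fx'],(px[1]-c['cy'])/c['fy'],1]); return -R.T@t,d
def onz(c,px,z):
    o,d=ray(c,px); return o+d*(z-o[2])/d[2]
def proj(c,p):
    V=np.array(c['view']); q=V[:3,:3]@np.array(p)+V[:3,3]
    return [round(c['fx']*q[0]/q[2]+c['cx'],1),round(c['fy']*q[1]/q[2]+c['cy'],1)]
E
python3 - <<'E'
from h import *
for n in ('top','side'):
    c=save(n,n+'0.png')
    for t,z in (('pad_row',.0485),('panel',.05),('ridge',.066),('tray_floor',.018),('pack',.018),('screw_pot',.05),('cell',.05),('case',0)):
        r=nets.spot_point(t,n)
        print(n,t,[(round(k['confidence'],2),np.round(k['location'],1).tolist(),np.round(onz(c,k['location'],z),4).tolist()) for k in r[:2]])
s=sensors.read_state(); print(s)
E
```

```text
top pad_row [(0.68, [270.4, 213.9], [0.4552, -0.0536, 0.0485]), (0.21, [118.6, 226.4], [0.4223, 0.3586, 0.0485])]
top panel [(0.63, [271.0, 193.8], [0.51, -0.0555, 0.05])]
top ridge [(0.72, [351.8, 126.8], [0.692, -0.2768, 0.066])]
top tray_floor [(0.56, [267.0, 173.5], [0.5697, -0.0456, 0.018])]
top pack [(0.76, [266.3, 175.6], [0.5638, -0.0436, 0.018])]
top screw_pot [(0.67, [230.0, 172.5], [0.5688, 0.0566, 0.05])]
top cell [(0.53, [117.0, 229.8], [0.4131, 0.3623, 0.05]), (0.51, [300.4, 162.4], [0.5964, -0.1367, 0.05])]
top case [(0.68, [268.7, 192.5], [0.5176, -0.0507, 0.0]), (0.57, [119.8, 226.3], [0.423, 0.369, 0.0])]
side pad_row [(0.73, [258.0, 205.5], [0.4691, -0.061, 0.0485])]
side panel [(0.94, [245.6, 205.2], [0.5072, -0.0478, 0.05])]
side ridge []
side tray_floor [(0.62, [219.6, 178.8], [0.6846, -0.2658, 0.018]), (0.59, [228.3, 208.5], [0.5738, -0.0629, 0.018])]
side pack [(0.66, [223.5, 213.0], [0.5782, -0.0297, 0.018])]
side screw_pot [(0.43, [222.0, 218.7], [0.5492, 0.0564, 0.05])]
side cell [(0.6, [226.9, 191.4], [0.5996, -0.1204, 0.05])]
side case [(0.96, [245.3, 214.7], [0.5164, -0.0707, 0.0])]
{'t': 0.9, 'joint_positions': array([-1.27498210e+00,  5.26567059e-02,  1.61288134e+00,  6.99105854e-05,
        1.47598851e+00, -1.19017110e-01]), 'qvel': array([ 3.10659594e-05, -3.66650910e-04,  1.58261804e-03, -1.48761207e-03,
       -2.17746977e-04, -3.99023417e-04]), 'joint_efforts': array([-1.58830037e-03, -3.93683732e+01, -3.70468318e+01, -2.02495321e-04,
        5.80323631e-04, -8.30072224e-06]), 'tool_pos': array([ 0.25190361, -0.5719813 ,  0.2393416 ]), 'eef_rot': array([-2.63127820e+00,  1.71636555e+00, -1.49788997e-04]), 'ft_force': array([-0.22084002,  0.13990568, -0.85225284]), 'torque': array([-3.13912214e-02,  5.46991120e-05,  3.53266728e-02]), 'opening': 0.0853444942667837}
```

View pics/top0.png

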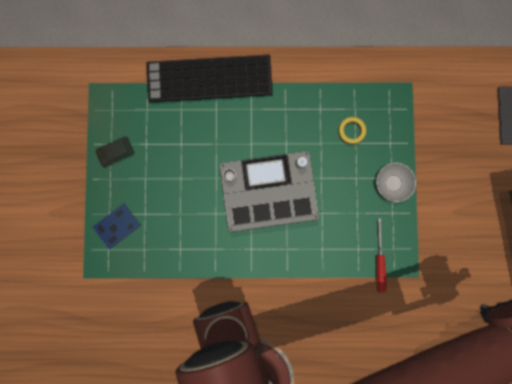

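View pics/side0.png

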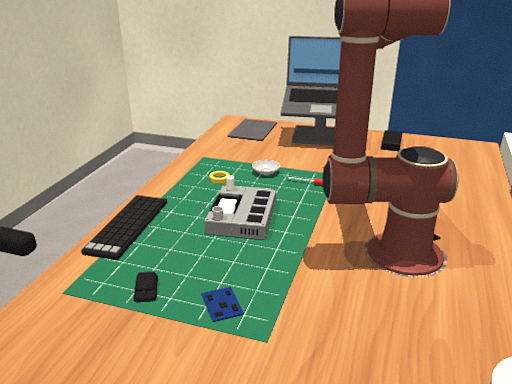

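Run:
```python
import cv2
a=cv2.imread('pics/top0.png')[140:240,195:345]
cv2.imwrite('pics/top0c.png',cv2.resize(a,None,fx=5,fy=5,interpolation=cv2.INTER_CUBIC))
```

```text
(no output)
```

View pics/top0c.png

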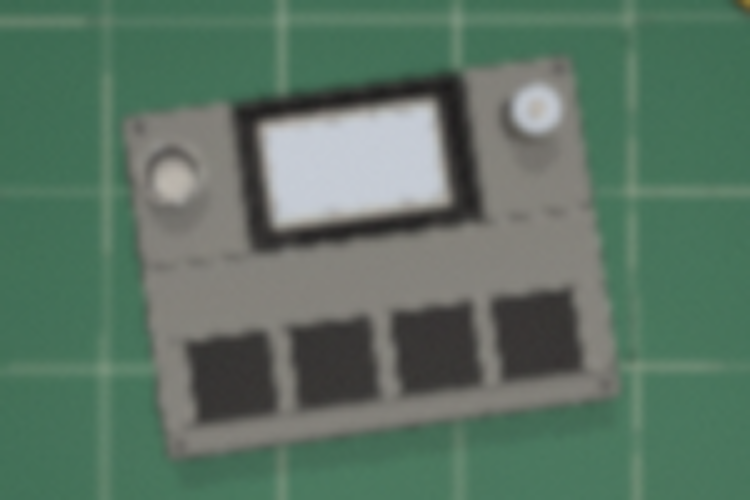

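Run:
```python
from h import *
c=vision.read_camera('top')
f=lambda u,v,z:onz(c,[195+u/5-.4,140+v/5-.4],z)[:2]
obs=[f(232,375,.0485),f(333,362,.0485),f(436,347,.0485),f(537,335,.0485),f(128,118,.05),f(568,58,.05),f(618,395,.05),f(175,458,.05)]
mod=np.array([[-55,84],[-55,28],[-55,-28],[-55,-84],[95,125],[95,-125],[-95,-125],[-95,125]])/1000
A=np.array(obs);a=A-A.mean(0);m=mod-mod.mean(0)
th=np.arctan2((m[:,0]*a[:,1]-m[:,1]*a[:,0]).sum(),(m*a).sum())
R=np.array([[np.cos(th),-np.sin(th)],[np.sin(th),np.cos(th)]]);t=A.mean(0)-R@mod.mean(0)
print('yaw',th,'case',t);print(np.round((A-t-mod@R.T)*1000,1).tolist())
for n,p in dict(p84=(-55,84),p28=(-55,28),pm28=(-55,-28),pm84=(-55,-84),ridge=(15,0)).items(): print(n,np.round(R@(np.array(p)/1000)+t,4))
print(np.round(np.array(c['view']),3).tolist())
from scipy.spatial.transform import Rotation as Ro
s=sensors.read_state();print(np.round(Ro.from_rotvec(s['eef_rot']).as_matrix(),3))
w=save('wrist','w0.png');print(np.round(w['hand_eye'],3).tolist(),s['t'],sensors.read_state()['t'])
```

```text
yaw 0.134957619418089 case [ 0.51849907 -0.04977539]
[[0.8, 0.4], [0.2, 0.9], [0.7, 0.2], [-0.4, 0.5], [-1.3, -3.3], [-2.0, 2.3], [0.9, 3.0], [1.0, -4.0]]
p84 [0.4527 0.0261]
p28 [ 0.4602 -0.0294]
pm28 [ 0.4678 -0.0849]
pm84 [ 0.4753 -0.1404]
ridge [ 0.5334 -0.0478]
[[-0.002, -1.0, 0.004, -0.014], [-0.996, 0.002, -0.091, 0.53], [0.091, -0.004, -0.996, 1.308], [0.0, 0.0, 0.0, 1.0]]
[[ 0.403 -0.915  0.   ]
 [-0.915 -0.403 -0.   ]
 [ 0.    -0.    -1.   ]]
[[1.0, 0.0, -0.0, 0.0], [-0.0, 0.949, 0.314, -0.082], [0.0, -0.314, 0.949, -0.136], [0.0, 0.0, 0.0, 1.0]] 0.95 1.0
```

```bash
python3 -m inch '[[[0.5,0.95,-0.2,0,0,-0.44,1],[0.5,0.95,-0.2,0,0,-0.44,1],[0.5,0.95,-0.2,0,0,-0.44,1],[0.5,0.95,-0.2,0,0,-0.44,1],[0.5,0.95,-0.2,0,0,-0.44,1],[0.5,0.95,-0.2,0,0,-0.44,1],[0.5,0.95,-0.2,0,0,-0.44,1],[0.5,0.95,-0.2,0,0,-0.44,1]]]'
cat >> h.py <<'E'
from scipy.spatial.transform import Rotation as Ro
def st():
    s=sensors.read_state(); M=Ro.from_rotvec(s['eef_rot']).as_matrix()
    th=.135; R=np.array([[np.cos(th),-np.sin(th)],[np.sin(th),np.cos(th)]])
    p=s['tool_pos']; q=R.T@(p[:2]-[.5185,-.0498])
    print('t',round(s['t'],2),'pos',np.round(p,4),'case mm',np.round(q*1000,1),'yawx-case',round(np.arctan2(M[1,0],M[0,0])-th+np.pi/2,3),'tilt',np.round(M[:,2],3),'F',np.round(s['ft_force'],2),'open',round(s['opening'],4))
E
python3 -c "
from h import *
st()"
```

```text
t: 2.0
tool_pos: [0.4146, -0.2617, 0.1755]
eef_rot: [2.347, -2.086, 0.008]
ft_force: [0.1, -0.1, -0.3]
opening: 0.0002
t 2.0 pos [ 0.4146 -0.2617  0.1755] case mm [-131.5 -196. ] yawx-case -0.017 tilt [ 0.003 -0.005 -1.   ] F [ 0.05 -0.14 -0.28] open 0.0002
```

```bash
python3 -m inch '[[[0.4,0.8,-0.3,0,0,0.05,1],[0.4,0.8,-0.5,0,0,0.05,1],[0.4,0.8,-0.6,0,0,0.05,1],[0.3,0.6,-0.6,0,0,0.05,1],[0,0,0,0,0,0,1]]]'
python3 -c "
from h import *
st(); save('wrist','w1.png'); save('side','s1.png')"
```

```text
t: 2.62
tool_pos: [0.4771, -0.1355, 0.0943]
eef_rot: [2.369, -2.061, 0.013]
ft_force: [0.2, 0.5, 0.6]
opening: -0.0002
t 2.62 pos [ 0.4771 -0.1355  0.0943] case mm [-52.5 -79.4] yawx-case 0.003 tilt [ 0.005 -0.007 -1.   ] F [0.2  0.47 0.6 ] open -0.0002
```

View pics/w1.png

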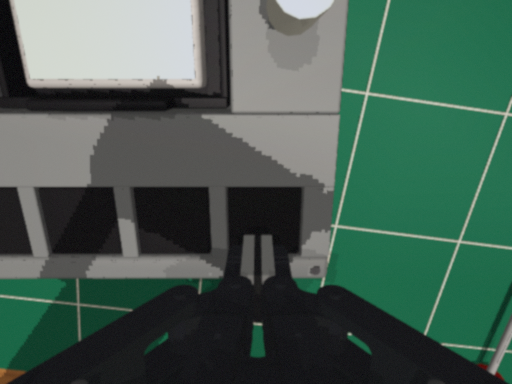

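```bash
cat >> h.py <<'E'
def wonz(w,s,px,z):
    M=np.eye(4);M[:3,:3]=Ro.from_rotvec(s['eef_rot']).as_matrix();M[:3,3]=s['tool_pos']
    T=M@np.array(w['hand_eye']); d=T[:3,:3]@np.array([(px[0]-w['cx'])/w['fx'],(px[1]-w['cy'])/w['fy'],1]); o=T[:3,3]
    return o+d*(z-o[2])/d[2]
def tocase(p):
    th=.135; R=np.array([[np.cos(th),-np.sin(th)],[np.sin(th),np.cos(th)]]); return np.round(R.T@(np.array(p)[:2]-[.5185,-.0498])*1000,1)
E
python3 -c "
from h import *
s=sensors.read_state();w=vision.read_camera('wrist')
for n,px,z in (('padTL -33,-62',(228,187),.05),('padTR -33,-106',(300,187),.05),('TL2',(136,187),.05),('TR2',(209,187),.05),('BR case -95,-125',(326,278),.05),('panel edge bay 10,-65',(229,112),.05),('tip',(258,237),s['tool_pos'][2]-.008)): print(n,tocase(wonz(w,s,px,z)))
print(nets.spot_point('ridge','wrist'))
print(nets.spot_point('pad_row','wrist'))"
```

```text
padTL -33,-62 [-29.4 -64.4]
padTR -33,-106 [ -29.4 -107.6]
TL2 [-29.3  -9.6]
TR2 [-29.3 -53.1]
BR case -95,-125 [ -92.6 -127.4]
panel edge bay 10,-65 [ 14.5 -66.1]
tip [-43.  -81.9]
[{'location': [93.1, 105.4], 'confidence': 0.73}]
[{'location': [126.1, 225.3], 'confidence': 0.96}]
```

```bash
python3 -m inch '[[[0,-0.07,-0.35,0,0,0,1],[0,-0.07,-0.3,0,0,0,1],[0,0,0,0,0,0,1]]]'
python3 -c "
from h import *
st()"
python3 -m inch '[[[0,0,-0.04,0,0,0,1]]]'; python3 -m inch '[[[0,0,-0.03,0,0,0,1]]]'; python3 -m inch '[[[0,0,-0.03,0,0,0,1]]]'
python3 -c "
from h import *
st()"
```

```text
t: 3.25
tool_pos: [0.4788, -0.1465, 0.0712]
eef_rot: [-2.362, 2.07, -0.027]
ft_force: [0.3, -0.1, -0.0]
opening: 0.0002
t 3.25 pos [ 0.4788 -0.1465  0.0712] case mm [-52.4 -90.5] yawx-case -0.004 tilt [ 0.013 -0.011 -1.   ] F [ 0.34 -0.09 -0.01] open 0.0002
t: 3.38
tool_pos: [0.4788, -0.1467, 0.0695]
eef_rot: [-2.362, 2.071, -0.027]
ft_force: [-0.5, 0.1, -0.1]
opening: 0.0004
t: 3.5
tool_pos: [0.4788, -0.1467, 0.0682]
eef_rot: [-2.362, 2.071, -0.026]
ft_force: [0.0, -0.4, 0.3]
opening: 0.0002
t: 3.62
tool_pos: [0.4789, -0.1467, 0.0671]
eef_rot: [-2.362, 2.07, -0.027]
ft_force: [0.0, 0.8, 0.6]
opening: -0.0002
t 3.62 pos [ 0.4789 -0.1467  0.0671] case mm [-52.2 -90.7] yawx-case -0.004 tilt [ 0.013 -0.011 -1.   ] F [0.   0.81 0.62] open -0.0002
```

```bash
python3 -m inch '[[[-0.02,0.12,-0.05,0.13,0.15,0,1],[0,0,-0.05,0,0,0,1],[0,0,-0.04,0,0,0,1]]]'
python3 -m inch '[[[0,0,-0.03,0,0,0,1],[0,0,0,0,0,0,1]]]'; python3 -m inch '[[[0,0,-0.03,0,0,0,1]]]'
python3 -c "
from h import *
st()"
```

```text
t: 4.0
tool_pos: [0.4784, -0.1414, 0.0615]
eef_rot: [-2.362, 2.07, -0.001]
ft_force: [0.4, 0.3, 0.3]
opening: 0.0005
t: 4.25
tool_pos: [0.4783, -0.1414, 0.06]
eef_rot: [-2.362, 2.07, -0.001]
ft_force: [0.2, 0.4, -0.4]
opening: 0.0
t: 4.38
tool_pos: [0.4784, -0.1414, 0.0589]
eef_rot: [-2.362, 2.07, -0.001]
ft_force: [-0.5, 0.4, -0.4]
opening: 0.0002
t 4.38 pos [ 0.4784 -0.1414  0.0589] case mm [-52.  -85.4] yawx-case -0.003 tilt [ 0.001  0.    -1.   ] F [-0.49  0.41 -0.37] open 0.0002
```

```bash
for i in 1; do python3 -m inch '[[[0,0,-0.03,0,0,0,1]]]';python3 -m inch '[[[0,0,-0.03,0,0,0,1]]]'; python3 -m inch '[[[0,0,-0.02,0,0,0,1]]]'; done
```

```text
t: 4.5
tool_pos: [0.4784, -0.1415, 0.0577]
eef_rot: [-2.362, 2.07, -0.002]
ft_force: [-0.3, -0.6, -0.3]
opening: -0.0001
t: 4.62
tool_pos: [0.4785, -0.1415, 0.0565]
eef_rot: [-2.362, 2.07, -0.002]
ft_force: [-2.5, 1.0, 10.1]
opening: 0.0001
t: 4.75
tool_pos: [0.4785, -0.1415, 0.0565]
eef_rot: [-2.362, 2.07, -0.0]
ft_force: [-4.9, 1.4, 9.1]
opening: 0.0001
```

Contact at z=0.0565 (the predicted height), 9–10 N and no give: pad −84 is a blank. On to the next.

```bash
python3 -m inch '[[[0,0,0.25,0,0,0,1],[-0.08,0.6,0.05,0,0,0,1],[-0.08,0.6,0,0,0,0,1],[0,0,-0.1,0,0,0,1],[0,0,0,0,0,0,1]]]'
python3 -c "
from h import *
st()"
```

```text
t: 5.38
tool_pos: [0.4733, -0.0936, 0.0669]
eef_rot: [-2.361, 2.07, -0.007]
ft_force: [-0.6, -0.6, 0.5]
opening: -0.0
t 5.38 pos [ 0.4733 -0.0936  0.0669] case mm [-50.7 -37.3] yawx-case -0.004 tilt [ 0.004 -0.002 -1.   ] F [-0.57 -0.61  0.47] open -0.0
```

```bash
python3 -m inch '[[[-0.09,0.2,-0.08,0,0,0,1],[0,0,-0.08,0,0,0,1],[0,0,-0.02,0,0,0,1]]]'
python3 -c "
from h import *
st()"
python3 -m inch '[[[0,0,-0.02,0,0,0,1]]]'; python3 -m inch '[[[0,0,-0.02,0,0,0,1]]]'
```

```text
t: 5.75
tool_pos: [0.4696, -0.0862, 0.0593]
eef_rot: [-2.359, 2.072, -0.007]
ft_force: [-0.6, -0.1, 0.3]
opening: -0.0002
t 5.75 pos [ 0.4696 -0.0862  0.0593] case mm [-53.3 -29.5] yawx-case -0.005 tilt [ 0.004 -0.002 -1.   ] F [-0.61 -0.11  0.3 ] open -0.0002
t: 5.88
tool_pos: [0.4696, -0.0864, 0.0584]
eef_rot: [-2.359, 2.072, -0.007]
ft_force: [0.6, -0.7, -0.2]
opening: -0.0002
t: 6.0
tool_pos: [0.4697, -0.0866, 0.0576]
eef_rot: [-2.359, 2.073, -0.007]
ft_force: [-0.7, -0.6, 0.6]
opening: 0.0001
```

```bash
python3 -m inch '[[[0,0,-0.02,0,0,0,1]]]'; python3 -m inch '[[[0,0,-0.012,0,0,0,1]]]';python3 -m inch '[[[0,0,-0.012,0,0,0,1]]]'
```

```text
t: 6.12
tool_pos: [0.4697, -0.0866, 0.0567]
eef_rot: [-2.359, 2.073, -0.007]
ft_force: [-0.2, -0.7, -0.8]
opening: -0.0
t: 6.25
tool_pos: [0.4698, -0.0866, 0.0565]
eef_rot: [-2.359, 2.073, -0.007]
ft_force: [-1.8, 0.7, 4.9]
opening: -0.0002
t: 6.38
tool_pos: [0.4698, -0.0866, 0.0565]
eef_rot: [-2.359, 2.073, -0.006]
ft_force: [-3.2, 0.9, 4.8]
opening: 0.0
```

Pad −28 takes 4.8 N with no motion: blank too. Next, +28.

```bash
python3 -m inch '[[[0,0,0.25,0,0,0,1],[-0.1,0.7,0.05,0,0,0,1],[-0.1,0.7,0,0,0,0,1],[-0.02,0.1,-0.1,0,0,0,1],[0,0,0,0,0,0,1]]]'
python3 -c "
from h import *
st()"
```

```text
t: 7.0
tool_pos: [0.4624, -0.0262, 0.0669]
eef_rot: [-2.357, 2.073, -0.014]
ft_force: [0.2, 0.1, 0.1]
opening: 0.0001
t 7.0 pos [ 0.4624 -0.0262  0.0669] case mm [-52.4  30.9] yawx-case -0.007 tilt [ 0.009 -0.003 -1.   ] F [0.16 0.08 0.05] open 0.0001
```

```bash
python3 -m inch '[[[-0.01,-0.09,-0.08,0.04,0.1,0,1],[0,0,-0.08,0,0,0,1],[0,0,-0.02,0,0,0,1],[0,0,-0.02,0,0,0,1],[0,0,-0.02,0,0,0,1]]]'
python3 -c "
from h import *
st()"
python3 -m inch '[[[0,0,-0.02,0,0,0,1]]]'; python3 -m inch '[[[0,0,-0.012,0,0,0,1]]]';python3 -m inch '[[[0,0,-0.012,0,0,0,1]]]'
```

```text
t: 7.62
tool_pos: [0.4624, -0.0322, 0.0575]
eef_rot: [2.356, -2.078, 0.001]
ft_force: [-0.4, 0.2, 0.1]
opening: -0.0001
t 7.62 pos [ 0.4624 -0.0322  0.0575] case mm [-53.2  25. ] yawx-case -0.01 tilt [ 0. -0. -1.] F [-0.43  0.17  0.06] open -0.0001
t: 7.75
tool_pos: [0.4624, -0.0322, 0.0567]
eef_rot: [2.356, -2.078, 0.001]
ft_force: [0.6, 0.2, -0.9]
opening: 0.0002
t: 7.88
tool_pos: [0.4624, -0.0322, 0.0565]
eef_rot: [2.356, -2.077, 0.0]
ft_force: [-2.5, -0.3, 5.4]
opening: 0.0
t: 8.0
tool_pos: [0.4625, -0.0322, 0.0565]
eef_rot: [2.356, -2.077, 0.0]
ft_force: [-3.5, 0.6, 5.3]
opening: 0.0001
```

```bash
python3 -m inch '[[[0,0,0.25,0,0,0,1],[-0.1,0.7,0.05,0,0,0,1],[-0.1,0.7,0,0,0,0,1],[0,0,-0.1,0,0,0,1],[0,0,0,0,0,0,1]]]'
python3 -c "
from h import *
st()"
```

```text
t: 8.62
tool_pos: [0.4558, 0.0245, 0.0667]
eef_rot: [-2.354, 2.077, -0.007]
ft_force: [-0.4, -0.2, -0.2]
opening: 0.0
t 8.62 pos [0.4558 0.0245 0.0667] case mm [-52.1  82. ] yawx-case -0.01 tilt [ 0.004 -0.001 -1.   ] F [-0.37 -0.16 -0.25] open 0.0
```

```bash
python3 -m inch '[[[-0.03,0.02,-0.08,0.01,0.04,0,1],[0,0,-0.08,0,0,0,1],[0,0,-0.02,0,0,0,1],[0,0,-0.02,0,0,0,1],[0,0,-0.02,0,0,0,1]]]'
python3 -c "
from h import *
st()"
python3 -m inch '[[[0,0,-0.02,0,0,0,1]]]'; python3 -m inch '[[[0,0,-0.012,0,0,0,1]]]';python3 -m inch '[[[0,0,-0.012,0,0,0,1]]]'
```

```text
t: 9.25
tool_pos: [0.4549, 0.0234, 0.0572]
eef_rot: [2.353, -2.082, 0.002]
ft_force: [-0.3, 0.2, 0.1]
opening: 0.0
t 9.25 pos [0.4549 0.0234 0.0572] case mm [-53.2  81.1] yawx-case -0.013 tilt [ 0.001 -0.001 -1.   ] F [-0.35  0.22  0.08] open 0.0
t: 9.38
tool_pos: [0.455, 0.0234, 0.0565]
eef_rot: [2.353, -2.082, 0.002]
ft_force: [-1.6, 0.5, 4.1]
opening: -0.0001
t: 9.5
tool_pos: [0.455, 0.0234, 0.0564]
eef_rot: [2.353, -2.081, 0.002]
ft_force: [-2.9, 0.9, 3.9]
opening: 0.0002
t: 9.62
tool_pos: [0.455, 0.0234, 0.0563]
eef_rot: [2.353, -2.081, 0.001]
ft_force: [-2.1, -0.1, 3.8]
opening: 0.0004
```

The last one creeps down with the force steady at about 3.8 N, so I'll continue gently.

```bash
python3 -m inch '[[[0,0,-0.02,0,0,0,1]]]'; python3 -m inch '[[[0,0,-0.02,0,0,0,1]]]';python3 -m inch '[[[0,0,-0.02,0,0,0,1]]]'
```

```text
t: 9.75
tool_pos: [0.455, 0.0234, 0.0557]
eef_rot: [2.353, -2.081, 0.001]
ft_force: [-2.4, 0.7, 4.1]
opening: -0.0
t: 9.88
tool_pos: [0.455, 0.0234, 0.055]
eef_rot: [2.353, -2.081, 0.001]
ft_force: [-3.0, 0.1, 4.4]
opening: -0.0001
t: 10.0
tool_pos: [0.455, 0.0234, 0.0542]
eef_rot: [2.353, -2.081, 0.001]
ft_force: [-2.5, 0.3, 5.2]
opening: -0.0
```

```bash
python3 -m inch '[[[0,0,-0.025,0,0,0,1],[0,0,-0.025,0,0,0,1]]]'; python3 -m inch '[[[0,0,-0.02,0,0,0,1],[0,0,0,0,0,0,1]]]'
python3 -c "
from h import *
st(); c=save('top','t2.png'); save('wrist','w2.png')
print(nets.spot_point('ridge','wrist'))
a=cv2.imread('pics/t2.png')[130:240,195:345]
cv2.imwrite('pics/t2c.png',cv2.resize(a,None,fx=5,fy=5,interpolation=cv2.INTER_CUBIC))"
```

```text
t: 10.25
tool_pos: [0.455, 0.0234, 0.052]
eef_rot: [2.353, -2.081, 0.001]
ft_force: [-2.2, 0.3, 4.7]
opening: -0.0
t: 10.5
tool_pos: [0.455, 0.0234, 0.0511]
eef_rot: [2.353, -2.081, 0.001]
ft_force: [-2.7, 0.2, 3.9]
opening: 0.0
t 10.5 pos [0.455  0.0234 0.0511] case mm [-53.1  81.1] yawx-case -0.012 tilt [-0.    -0.001 -1.   ] F [-2.67  0.16  3.9 ] open 0.0
[{'location': [490.9, 37.3], 'confidence': 0.96}]
```

View pics/t2c.png

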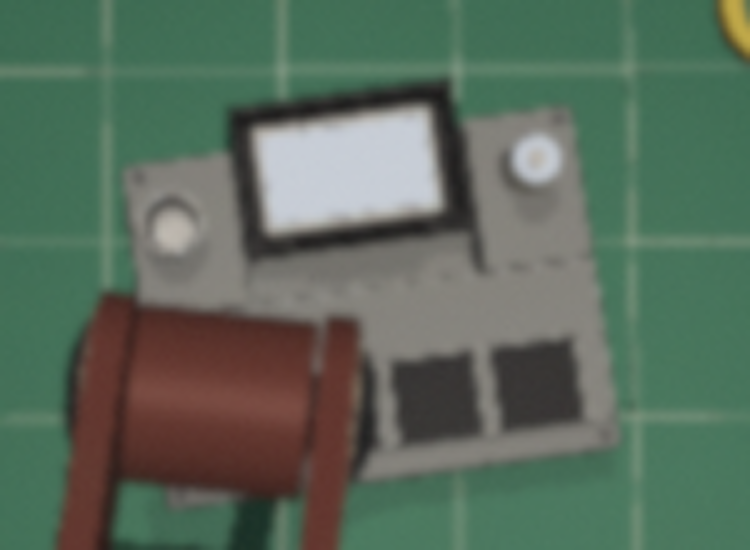

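View pics/w2.png

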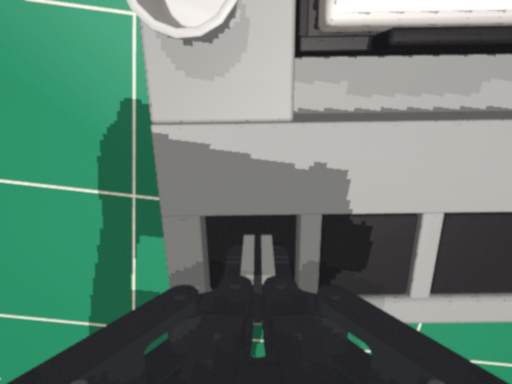

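Tray is ajar: the top view shows it slid out beyond the case. The +84 pad was the catch. Lifting off and moving behind the ridge.

```bash
python3 -m inch '[[[0,0,0.4,0,0,0,1],[0,0,0.5,0,0,0,1],[0.4,-0.5,0.15,0,0,0,1],[0.5,-0.55,0,0,0,0,1],[0.5,-0.55,0,0,0,0,1],[0.15,-0.2,0,0,0,0,1],[0,0,0,0,0,0,1]]]'
python3 -c "
from h import *
st(); s=sensors.read_state(); w=save('wrist','w3.png')
for k in nets.spot_point('ridge','wrist'): print(k, tocase(wonz(w,s,k['location'],.066)))"
```

```text
t: 11.52
tool_pos: [0.5201, -0.0501, 0.0987]
eef_rot: [-2.351, 2.078, -0.01]
ft_force: [0.2, 1.1, -0.7]
opening: -0.0003
t 11.53 pos [ 0.5201 -0.0501  0.0987] case mm [ 1.5 -0.5] yawx-case -0.012 tilt [ 0.008 -0.001 -1.   ] F [ 0.19  1.07 -0.71] open -0.0003
{'location': [251.6, 163.2], 'confidence': 0.64} [41.7  2.2]
```

View pics/w3.png

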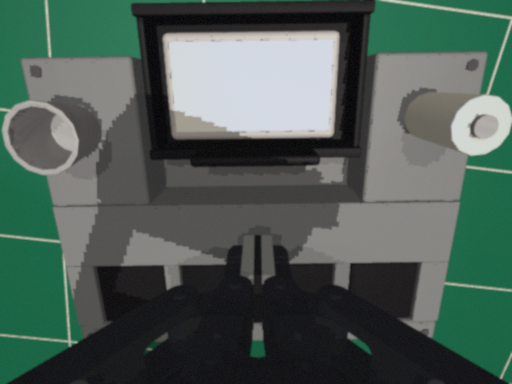

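```bash
python3 -m inch '[[[0,0,-0.45,0,0.1,0,1],[0,0,-0.35,0,0,0,1],[0,0,0,0,0,0,1]]]'
python3 -c "
from h import *
st()"
```

```text
t: 12.0
tool_pos: [0.5173, -0.0476, 0.0629]
eef_rot: [2.355, -2.075, -0.005]
ft_force: [-0.5, -0.1, 0.2]
opening: -0.0002
t 12.0 pos [ 0.5173 -0.0476  0.0629] case mm [-0.9  2.3] yawx-case -0.009 tilt [-0.004 -0.    -1.   ] F [-0.53 -0.14  0.22] open -0.0002
```

```bash
python3 -m inch '[[[0.2,0.02,0,0,0,0,1],[0.2,0.02,0,0,0,0,1],[0.1,0.01,0,0,0,0,1],[0.1,0.01,0,0,0,0,1]]]'; python3 -m inch '[[[0.1,0.01,0,0,0,0,1]]]';python3 -m inch '[[[0.1,0.01,0,0,0,0,1]]]';python3 -m inch '[[[0.1,0.01,0,0,0,0,1]]]'
python3 -c "
from h import *
st()"
```

```text
t: 12.5
tool_pos: [0.5437, -0.045, 0.0635]
eef_rot: [2.356, -2.075, -0.003]
ft_force: [0.2, 0.1, -0.0]
opening: -0.0001
t: 12.62
tool_pos: [0.5479, -0.0446, 0.0636]
eef_rot: [2.356, -2.075, -0.003]
ft_force: [-0.5, -0.2, 0.5]
opening: -0.0
t: 12.75
tool_pos: [0.552, -0.0441, 0.0636]
eef_rot: [2.355, -2.075, -0.004]
ft_force: [-1.6, 0.5, 0.4]
opening: 0.0001
t: 12.88
tool_pos: [0.5561, -0.0436, 0.0636]
eef_rot: [2.355, -2.075, -0.005]
ft_force: [-1.1, 0.3, -0.2]
opening: -0.0001
t 12.88 pos [ 0.5561 -0.0436  0.0636] case mm [38.1  1.1] yawx-case -0.009 tilt [-0.004 -0.    -1.   ] F [-1.05  0.31 -0.16] open -0.0001
```

```bash
python3 -m inch '[[[0.12,0.016,-0.005,0,0,0,1],[0.12,0.016,-0.005,0,0,0,1],[0.12,0.016,-0.005,0,0,0,1]]]'; python3 -m inch '[[[0.1,0.014,0,0,0,0,1]]]';python3 -m inch '[[[0.1,0.014,0,0,0,0,1]]]'
python3 -c "
from h import *
st()"
```

```text
t: 13.25
tool_pos: [0.5715, -0.0417, 0.063]
eef_rot: [2.355, -2.075, -0.004]
ft_force: [-0.7, -0.9, 1.1]
opening: 0.0002
t: 13.38
tool_pos: [0.5758, -0.041, 0.063]
eef_rot: [2.355, -2.075, -0.004]
ft_force: [-0.7, -0.2, 1.3]
opening: -0.0002
t: 13.5
tool_pos: [0.5766, -0.0409, 0.0628]
eef_rot: [2.35, -2.068, -0.016]
ft_force: [-21.0, -2.8, 15.9]
opening: -0.0001
t 13.5 pos [ 0.5766 -0.0409  0.0628] case mm [58.7  1. ] yawx-case -0.008 tilt [-0.015 -0.001 -1.   ] F [-20.97  -2.84  15.94] open -0.0001
```

```bash
python3 -m inch '[[[-0.2,-0.03,0.02,0,0,0,1],[-0.3,-0.04,0,0,0,0,1],[-0.1,-0.01,0.5,0,0,0,1],[0,0,0.3,0,0,0,1]]]'
python3 -c "
from h import *
st(); s=sensors.read_state(); w=save('wrist','w4.png')
for k in nets.spot_point('ridge','wrist'): print(k, tocase(wonz(w,s,k['location'],.066)))"
```

```text
t: 14.0
tool_pos: [0.5514, -0.0443, 0.0968]
eef_rot: [2.35, -2.069, -0.016]
ft_force: [-0.1, -0.4, 0.6]
opening: -0.0002
t 14.0 pos [ 0.5514 -0.0443  0.0968] case mm [33.4  1.1] yawx-case -0.008 tilt [-0.015 -0.001 -1.   ] F [-0.13 -0.37  0.61] open -0.0002
{'location': [256.7, 163.3], 'confidence': 0.71} [73.5  1.2]
{'location': [425.6, 167.7], 'confidence': 0.29} [ 70.4 -88.8]
```

View pics/w4.png

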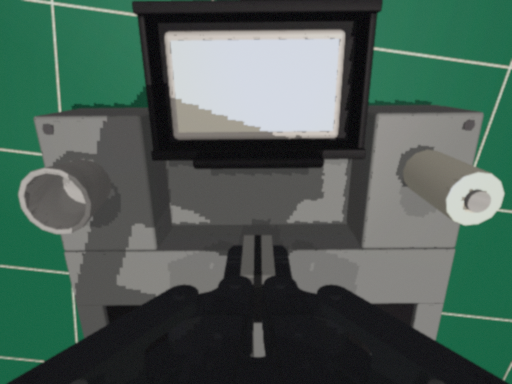

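```bash
python3 -c "
from h import *
s=sensors.read_state(); w=vision.read_camera('wrist'); im=w['image'].astype(int).sum(2)
for u in (225,256,290): print(u,[(v,int(im[v,u])) for v in range(128,176,2)])
for n,px,z in (('seam10',(256,249),.05),('seam10 R',(400,248),.05),('far95',(420,108),.05),('far95L',(80,111),.05),('ridge near top',(256,167),.066),('ridge far top',(256,158),.066)): print(n,tocase(wonz(w,s,px,z)))
c=save('top','t3.png');a=cv2.imread('pics/t3.png')[120:240,195:345]
cv2.imwrite('pics/t3c.png',cv2.resize(a,None,fx=5,fy=5,interpolation=cv2.INTER_CUBIC))"
python3 -c "
import cv2
cv2.imwrite('pics/w4c.png',cv2.resize(cv2.imread('pics/w4.png')[90:260,130:400],None,fx=2.9,fy=2.9))"
```

```text
225 [(128, 464), (130, 461), (132, 446), (134, 376), (136, 358), (138, 328), (140, 240), (142, 65), (144, 26), (146, 46), (148, 42), (150, 43), (152, 52), (154, 44), (156, 35), (158, 53), (160, 46), (162, 55), (164, 70), (166, 65), (168, 52), (170, 156), (172, 200), (174, 205)]
256 [(128, 517), (130, 463), (132, 441), (134, 372), (136, 356), (138, 319), (140, 192), (142, 58), (144, 49), (146, 48), (148, 42), (150, 47), (152, 42), (154, 45), (156, 44), (158, 46), (160, 51), (162, 65), (164, 49), (166, 63), (168, 67), (170, 167), (172, 200), (174, 221)]
290 [(128, 656), (130, 656), (132, 637), (134, 592), (136, 576), (138, 484), (140, 216), (142, 41), (144, 32), (146, 48), (148, 48), (150, 41), (152, 45), (154, 25), (156, 40), (158, 42), (160, 59), (162, 70), (164, 73), (166, 66), (168, 74), (170, 187), (172, 206), (174, 218)]
seam10 [13.4  2. ]
seam10 R [ 13.4 -90.4]
far95 [100.9 -89.5]
far95L [100.7  98.8]
ridge near top [72.3  1.4]
ridge far top [77.2  1.3]
```

View pics/w4c.png

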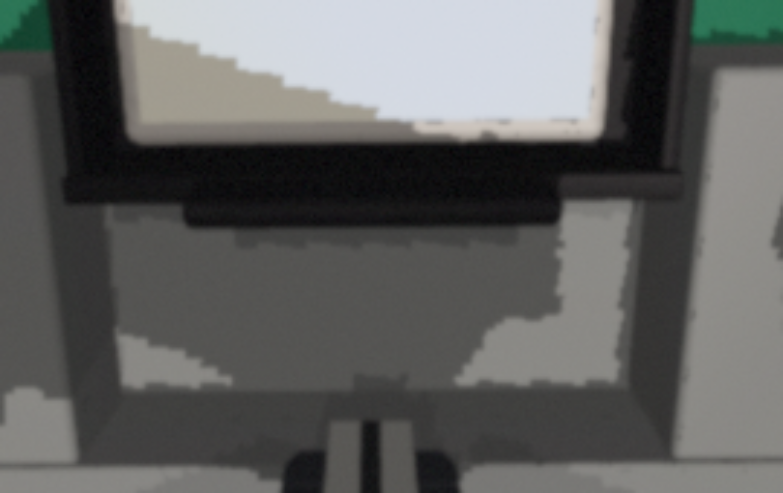

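View pics/t3c.png

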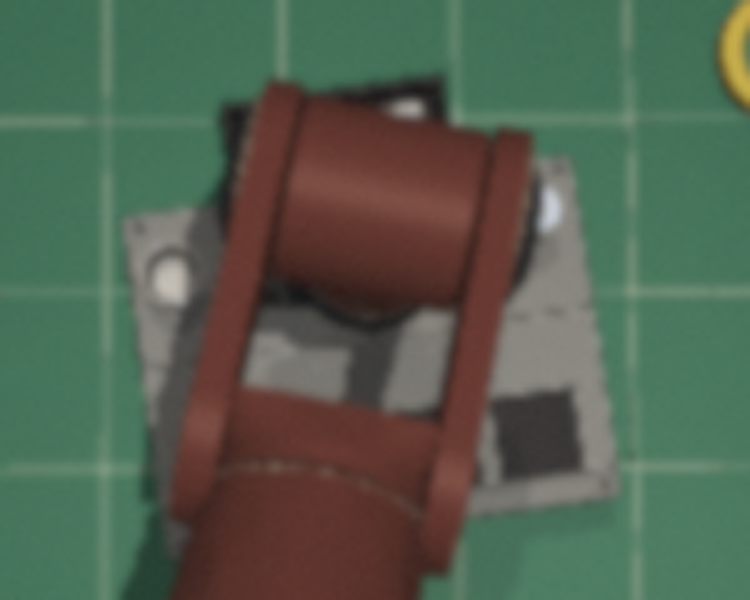

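Imaging puts the ridge at about x=70 mm, so travel is near 55 mm. A second, gentle push will confirm it is against the stop.

```bash
python3 -m inch '[[[0,0,-0.45,0,-0.18,0,1],[0.1,0.013,-0.35,0,0,0,1],[0,0,0,0,0,0,1]]]'
python3 -c "
from h import *
st()"
```

```text
t: 14.58
tool_pos: [0.5554, -0.0434, 0.0615]
eef_rot: [2.357, -2.074, -0.002]
ft_force: [-1.0, -0.2, -0.1]
opening: 0.0001
t 14.57 pos [ 0.5554 -0.0434  0.0615] case mm [37.4  1.4] yawx-case -0.008 tilt [-0.002 -0.001 -1.   ] F [-1.01 -0.19 -0.14] open 0.0001
```

```bash
python3 -m inch '[[[0.2,0.027,0.02,0,0,0,1],[0.15,0.02,0,0,0,0,1]]]'; python3 -m inch '[[[0.06,0.008,0,0,0,0,1]]]'; python3 -m inch '[[[0.04,0.005,0,0,0,0,1]]]';python3 -m inch '[[[0.04,0.005,0,0,0,0,1]]]';python3 -m inch '[[[0.04,0.005,0,0,0,0,1]]]'
python3 -c "
from h import *
st()"
```

```text
t: 14.82
tool_pos: [0.5706, -0.0414, 0.0627]
eef_rot: [2.357, -2.074, -0.001]
ft_force: [-0.3, -0.3, -1.0]
opening: 0.0001
t: 14.95
tool_pos: [0.574, -0.0411, 0.0632]
eef_rot: [2.357, -2.075, -0.0]
ft_force: [0.4, 0.8, 1.2]
opening: -0.0
t: 15.08
tool_pos: [0.5761, -0.0409, 0.0637]
eef_rot: [2.358, -2.075, 0.001]
ft_force: [0.8, 0.1, 0.2]
opening: -0.0004
t: 15.2
tool_pos: [0.5763, -0.0409, 0.0635]
eef_rot: [2.356, -2.072, -0.004]
ft_force: [-9.5, -1.2, 6.1]
opening: 0.0
t: 15.32
tool_pos: [0.5762, -0.0409, 0.0635]
eef_rot: [2.353, -2.069, -0.01]
ft_force: [-7.3, -0.7, 5.9]
opening: -0.0001
t 15.32 pos [ 0.5762 -0.0409  0.0635] case mm [58.4  1.1] yawx-case -0.007 tilt [-0.01  -0.002 -1.   ] F [-7.31 -0.7   5.85] open -0.0001
```

Firm stop again at the same place, so the tray hasn't rebounded. Retreating and taking a last look.

```bash
python3 -m inch '[[[-0.2,-0.03,0.02,0,0,0,1],[-0.4,-0.05,0.05,0,0,0,1],[-0.3,-0.05,0.7,0,0,0,1],[-0.5,0,1,0,0,0,1],[-0.8,-0.5,1,0,0,0,1],[-0.8,-0.8,0.8,0,0,0,1],[-0.5,-0.8,0.3,0,0,0,1],[0,0,0,0,0,0,1]]]'
python3 -m inch '[[[-0.2,-0.9,0,0,0,0,1],[-0.2,-0.9,0,0,0,0,1],[-0.2,-0.9,0,0,0,0,1],[0,0,0,0,0,0,1]]]'
python3 -c "
from h import *
st(); c=save('top','t5.png');save('side','s5.png');a=cv2.imread('pics/t5.png')[120:240,195:345]
cv2.imwrite('pics/t5c.png',cv2.resize(a,None,fx=5,fy=5,interpolation=cv2.INTER_CUBIC))"
```

```text
t: 16.32
tool_pos: [0.4303, -0.1318, 0.2231]
eef_rot: [2.356, -2.07, 0.002]
ft_force: [-0.9, -0.1, -0.5]
opening: 0.0002
t: 16.82
tool_pos: [0.4063, -0.2399, 0.2212]
eef_rot: [2.362, -2.068, 0.002]
ft_force: [0.3, 0.0, -0.2]
opening: -0.0002
t 16.82 pos [ 0.4063 -0.2399  0.2212] case mm [-136.8 -173.2] yawx-case -0.003 tilt [-0.    -0.002 -1.   ] F [ 0.29  0.02 -0.2 ] open -0.0002
```

View pics/t5c.png

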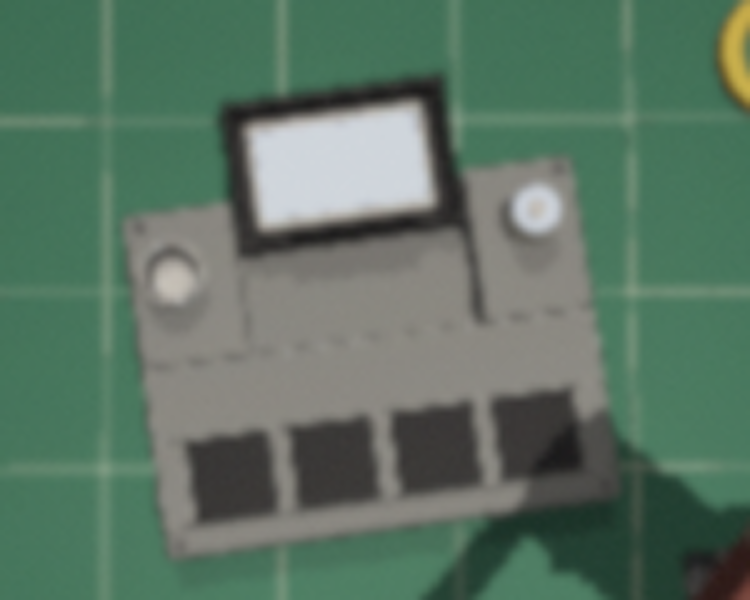

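View pics/s5.png

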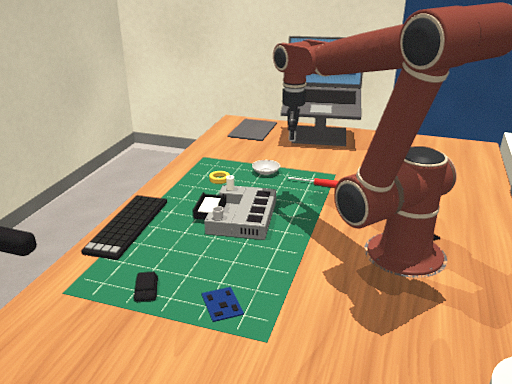

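```bash
python3 -c "
from h import *
print(workorder.close_job())"
```

```text
the job is handed in; nothing more can be done
None
```

The tray is out against its stop and the job is handed in at about 17 s of the 48 s allowed. No verdict was reported.

- **Finding the catch:** I felt the pads in order with closed fingertips. The pads at y = −84, −28 and +28 mm held firm at about 9–10 N, 5 N and 5 N; the first touch was harder than I meant. The pad at +84 mm gave way at about 4 N.
- **Opening the tray:** I pressed the +84 mm pad in about 5 mm and the top view showed the tray ajar. I lifted off so the pad could return, then pushed the ridge outwards until it met a hard stop. The push force peaked at about 26 N.
- **Tray check:** A second, gentle push met the same stop at the same place with no free travel first, so the tray had not sprung back. The images put its travel at about 53–55 mm. That is slightly under the nominal 56 mm but within the measuring error of a few millimetres.
- **Scene check:** In the last pictures the pack lies in the tray and the screw pot and cell stand where they were. The other things look undisturbed, and the arm is well clear of everything. I did not measure the pad's return directly; in the top view it looks the same as the other three.

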